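# Make up two sauce kits on their kitting boards

## Robot

A 7-joint arm with a two-finger parallel gripper is mounted at the origin on a cart in front of the work surface, level with it; the furniture and walls round the work are solid. World frame = base frame: x ahead of the robot, y to its left, z up, the work surface at z = 0. Lengths are in m, angles in rad, forces in N, time in s.
With the tool pointing down it reaches from about 0.425 to 0.925 m from the base axis. Payload 6.8 kg.
Tool frame: the origin (TCP) lies at the centre of the arm's flange, where the gripper is bolted on; the fingertips stand 173 mm ahead of it and the grasp point (between the pads) lies 155 mm ahead of it; z points along the fingers, y is the line along which they close (so a half turn about z gives the same grasp; the last joint's range is limited). The gripper opens to 85 mm and grips with 20 to 120 N. Pads are 22 mm wide; open, the fingers measure 114 mm over their backs; the gripper's body (76 mm by 85 mm) begins 54 mm behind the grasp point. The pads swing forward as they close: fully open they stand 13 mm farther back than shut.
Start: joints at [-1.439, 0.477, 0.022, 1.555, -0.011, 1.109, -0.083], TCP at [0.16, 0.656, 0.405] pointing down, gripper open.
Joint ranges: [-2.96, 2.96], [-0.34, 2.1], [-1.41, 1.46], [0.24, 2.44], [-1.37, 4.51], [0.17, 1.92], [-2.96, 2.96]. Speed limits (rad/s): [2.39, 2.39, 3.14, 3.14, 3.14, 3.14, 3.14].

## Interface

Orientations are given as a unit quaternion [w, x, y, z].
In Python, from bench import monitor, vision, workorder gives the robot as it stands.
- The arm moves only by the tool arm_command, never from a script. Its argument "commands" is text: rows parted by semicolons, each of 7 numbers parted by spaces: the shift along the tool's x, y, z normalised to -1 to 1, where 1 is 40 mm, then the turn, a rotation vector about the tool's x, y, z normalised to -1 to 1, where 1 is 90 degrees, then the gripper's target within -1 to 1 (shut at 1, half-way at 0, fully open at -1). A call has exactly 8 rows; each row shifts and turns the commanded pose from where the row before left it, along the tool's axes as they then stand; what a row does not reach is not made up. A row lasts 1/8 s, in which the tool goes at most 62.5 mm and 10.7 degrees, less where a joint would pass 70% of its speed; a pose out of reach is approached as far as the arm can. A call with a number of a shift or a turn outside -1 to 1 is refused whole. A call with a gripper value outside its range is refused whole. The fingers move at their own pace and stop on an object; "grip_force" is the grip in N (left out, the last holds). Time passes only in rows, so rows that do not move let the fingers close, or fill a call up. It gives the time, the measured TCP pose, the force, the opening and the grip force at its end, in the units of the state.
- monitor.state(): the state, without advancing time (a new reading comes with each control period).
- vision.camera(name): name is "scene" or "top" or "wrist"; returns a dict with "img" (384x512x3 uint8, red, green, blue), "depth" (384x512 float32, m along the optical axis (not along the pixel's ray), 0 where there is no reading), "mtx" (3x3 intrinsics, pixels), "view" (4x4, takes a point from world to camera coordinates). Camera axes: x right, y up, looking along -z (the intrinsics and any distortion apply to the point x, -y, -z); pixel columns grow to the right and rows downward; lengths in m; the calibration is good to about 2 mm. A picture is of the moment at which its call begins.
- workorder.sign_off(): hands the job in; it is judged then, once.
The state is a dict: "time": time; "joint_pos": joint angles; "joint_vel": joint speeds; "tau": joint torques, N m; "tool_pos": TCP position; "tool_rot": TCP orientation; "wrist_force": force on the tool from outside, world axes, zero at the start; "torque": the same for the moment, N m; "grip_width": finger opening in m; "grip_force": force on a finger pad.
Only numpy, scipy, OpenCV 4.12 (cv2) and the standard library are available. Lean on these libraries where they do the work, as an engineer would, in place of code of your own. Each camera call takes 0.05 s, during which the arm holds its last target. There are 200 camera calls.

## Task

Make up the two sauce kits from the mixed stock on the work table: the blue board gets the orange cup, the cream cup and the steel shaker, and the yellow board gets the dark green cup and the purple-red cup. Seat each thing upright and fully down in a pocket of its board, the shaker in the wide pocket and the cups in the cup pockets, in whichever order you like; leave the label roll and the check weight standing where they are.

Things in the scene. Friction and masses are not known exactly. Their poses are not given: they have to be found in the camera images.
- orange_cup_center (a point): Sealed portion cup, orange, white rim (only the one on the table with the boards; cups on other benches are not meant). A rigid upright cone frustum, 48 mm across at the foot and 67 mm across at the rim, 46 mm tall, about 50 g. Starts standing on the table. The point is its centre, 23 mm above its foot; z runs up its axis, its yaw means nothing.
- green_cup_center (a point): Sealed portion cup, dark green, white rim. A rigid upright cone frustum, 48 mm across at the foot and 67 mm across at the rim, 46 mm tall, about 50 g. Starts standing on the table. The point is its centre, 23 mm above its foot; z runs up its axis, its yaw means nothing.
- cream_cup_center (a point): Sealed portion cup, pale cream, white rim. A rigid upright cone frustum, 48 mm across at the foot and 67 mm across at the rim, 46 mm tall, about 50 g. Starts standing on the table. The point is its centre, 23 mm above its foot; z runs up its axis, its yaw means nothing.
- beet_cup_center (a point): Sealed portion cup, dark purple-red (beetroot), white rim. A rigid upright cone frustum, 48 mm across at the foot and 67 mm across at the rim, 46 mm tall, about 50 g. Starts standing on the table. The point is its centre, 23 mm above its foot; z runs up its axis, its yaw means nothing.
- shaker_center (a point): Stainless steel seasoning shaker, an upright cylinder 64 mm across and 110 mm tall with small holes in its top, about 240 g. It stands above everything else in the stock. The point is its centre, 55 mm above its foot; z runs up its axis, its yaw means nothing.
- blue_board: Fixed plastic kitting board, 298 x 100 x 24 mm, long side along its x axis; steel card holder on its -x end. Three round pockets on its x axis: cup pockets 60 mm across at x = -92 mm and x = 0, and the wide shaker pocket, 74 mm across, at x = +92 mm. Pockets are 16 mm deep (floor 8 mm above the table), flat-bottomed, with 3 mm bevelled mouths. Origin: middle of the underside, z up.
- yellow_board: Fixed plastic kitting board, 206 x 100 x 24 mm, long side along its x axis; steel card holder on its -x end. Two round cup pockets 60 mm across on its x axis, at x = -46 mm and x = +46 mm. Pockets are 16 mm deep (floor 8 mm above the table), flat-bottomed, with 3 mm bevelled mouths. Origin: middle of the underside, z up.
- label_roll_center (a point): Bystander standing in the stock, to be left alone: roll of white labels with a brown core, 68 mm across, 50 mm tall, on its end. The point is its centre, 25 mm above the table.
- check_weight_center (a point): Bystander standing beside the stock, to be left alone: plain steel 500 g check weight, 38 mm across, with a knob on top, 62 mm tall. The point is its centre, 31 mm above the table. (Behind it, at the left back, a lever press holds its black knob out over the table, 0.43 m up: keep the arm clear of it.)
Mind the look-alikes: they are no part of the job. Leave any turquoise look-alike of the part that bears beet_cup_center alone.

How it is judged:
At the end, for the whole second after the job is handed in: Orange and cream cup in the blue board's cup pockets, shaker in its wide pocket, green and purple-red cup in the yellow board's: each within 10 mm of a pocket's centre along both board axes, within 5 mm of fully down, upright to 0.12 rad, at rest; label roll and weight within 30 mm of their start (y of orange_cup_center in the frame of blue_board between -0.01 and 0.01 m and (x of orange_cup_center in the frame of blue_board between -0.102 and -0.082 m or x of orange_cup_center in the frame of blue_board between -0.01 and 0.01 m) and z of each of orange_cup_center, cream_cup_center in the frame of blue_board below 0.036 m and angle between each of orange_cup_center, cream_cup_center, shaker_center, green_cup_center, beet_cup_center's own z axis and vertical below 0.12 rad and linear speed of each of orange_cup, cream_cup, shaker, green_cup, beet_cup below 0.02 m/s and angular speed of each of orange_cup, cream_cup, shaker, green_cup, beet_cup below 0.2 rad/s and y of cream_cup_center in the frame of blue_board between -0.01 and 0.01 m and (x of cream_cup_center in the frame of blue_board between -0.102 and -0.082 m or x of cream_cup_center in the frame of blue_board between -0.01 and 0.01 m) and y of shaker_center in the frame of blue_board between -0.01 and 0.01 m and x of shaker_center in the frame of blue_board between 0.082 and 0.102 m and z of shaker_center in the frame of blue_board below 0.068 m and y of green_cup_center in the frame of yellow_board between -0.01 and 0.01 m and (x of green_cup_center in the frame of yellow_board between -0.056 and -0.036 m or x of green_cup_center in the frame of yellow_board between 0.036 and 0.056 m) and z of each of green_cup_center, beet_cup_center in the frame of yellow_board below 0.036 m and y of beet_cup_center in the frame of yellow_board between -0.01 and 0.01 m and (x of beet_cup_center in the frame of yellow_board between -0.056 and -0.036 m or x of beet_cup_center in the frame of yellow_board between 0.036 and 0.056 m) and distance of each of label_roll_center, check_weight_center from where it was at the start of the episode below 0.03 m); the robot touches nothing.
It fails at once if the label roll or the check weight was knocked over or pushed more than 30 mm (distance of any of label_roll_center, check_weight_center from where it was at the start of the episode above 0.03 m or angle between any of label_roll_center, check_weight_center's own z axis and vertical above 0.5 rad).
It also fails if it takes over 128 s, if anything falls off the work surface, if the arm or the gripper's body presses on something with over 40 N, if the wrist force passes 120 N, or if a joint passes its speed limit or range.

## Working session

There is one attempt and no reset: what is moved stays moved. The work goes in short steps, Python scripts to look and compute and a tool call to move; the robot and the scene stay as the last step left them, time stands still between calls to the robot, and variables do not carry over. Pictures are saved under pics/ and viewed, at most 14 in all, crops included, and the job is handed in when it is done.

Besides the shell and the picture viewer there is one more tool, called after "Emit:" as a command line: name --argument value ..., lists and objects as JSON in quotes. arm_command: Moves the arm, as the interface text tells. Its arguments: {"type":"object","properties":{"commands":{"type":"string"},"grip_force":{"type":"number"}},"required":["commands"]}

```bash
mkdir -p pics; ls; python3 - <<'E'
from bench import monitor, vision, workorder
import cv2,numpy as np
for n in ["scene","top"]:
    c=vision.camera(n); cv2.imwrite(f"pics/{n}0.png",c["img"][:,:,::-1]); np.savez(f"{n}0.npz",**c)
    print(n,c["mtx"].round(1).tolist(),np.array(c["view"]).round(3).tolist(),(c["depth"]>0).mean())
s=monitor.state();print({k:np.round(v,3).tolist() for k,v in s.items()})
E
```

```text
pics
scene [[488.3, 0.0, 245.7], [0.0, 488.3, 190.4], [0.0, 0.0, 1.0]] [[0.854, -0.521, -0.011, -0.438], [0.309, 0.49, 0.815, -0.202], [-0.419, -0.699, 0.579, -1.363], [0.0, 0.0, 0.0, 1.0]] 0.9946187337239584
top [[482.6, 0.0, 259.9], [0.0, 482.6, 195.5], [0.0, 0.0, 1.0]] [[0.002, -1.0, -0.011, 0.009], [0.982, -0.0, 0.187, -0.507], [-0.187, -0.011, 0.982, -1.304], [0.0, 0.0, 0.0, 1.0]] 0.9960479736328125
{'time': 0.1, 'joint_pos': [-1.439, 0.478, 0.022, 1.556, -0.012, 1.109, -0.083], 'joint_vel': [-0.001, -0.002, 0.0, -0.001, 0.001, 0.0, -0.0], 'tau': [0.004, -59.776, 1.613, -28.196, 0.013, 0.005, 0.0], 'tool_pos': [0.16, 0.655, 0.404], 'tool_rot': [-0.0, 0.12, 0.993, -0.001], 'wrist_force': [0.542, -0.424, 0.633], 'torque': [-0.034, 0.016, 0.027], 'grip_force': 0.0, 'grip_width': 0.085}
```

View pics/top0.png

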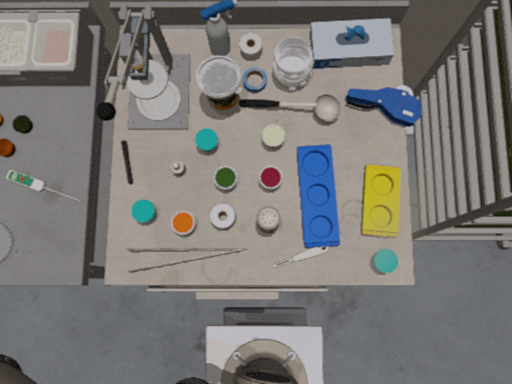

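View pics/scene0.png

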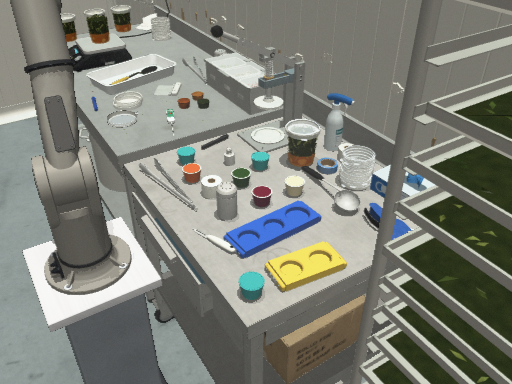

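Top view: orange (183,223), green (225,178), cream (273,135), beet (270,178), shaker (268,218), label roll (222,216), weight (178,168), blue board about (318,195), yellow about (381,200). There are turquoise look-alikes at (206,140), (144,211) and (386,261). The scene view agrees.

```bash
cat > h.py <<'E'
import numpy as np, cv2
def load(n): return dict(np.load(n+".npz"))
def cloud(c):
    h,w=c["depth"].shape; u,v=np.meshgrid(np.arange(w),np.arange(h)); K=c["mtx"]; d=c["depth"]
    p=np.stack([(u-K[0,2])/K[0,0]*d,-(v-K[1,2])/K[1,1]*d,-d],-1); V=np.array(c["view"])
    return (p-V[:3,3])@V[:3,:3]
def ray(c,u,v):
    K=c["mtx"];V=np.array(c["view"]);R=V[:3,:3]
    return -R.T@V[:3,3], R.T@np.array([(u-K[0,2])/K[0,0],-(v-K[1,2])/K[1,1],-1])
def onplane(c,u,v,z):
    o,d=ray(c,u,v); return o+d*(z-o[2])/d[2]
def proj(c,p):
    V=np.array(c["view"]);q=V[:3,:3]@p+V[:3,3];K=c["mtx"]
    return K[0,0]*q[0]/-q[2]+K[0,2], K[1,1]*-q[1]/-q[2]+K[1,2]
def tri(c1,a,c2,b):
    o1,d1=ray(c1,*a);o2,d2=ray(c2,*b)
    s=np.linalg.lstsq(np.stack([d1,-d2],1),o2-o1,rcond=None)[0]
    p,q=o1+d1*s[0],o2+d2*s[1]; return (p+q)/2,np.linalg.norm(p-q)
E
python3 - <<'E'
from h import *
T=load("top0");S=load("scene0");P=cloud(T);Q=cloud(S)
print("table z",np.median(P[150:160,300-60:300-50,2]))
seeds=dict(orange=(183,223),green=(225,178),cream=(273,135),beet=(270,178),shaker=(268,218),roll=(222,216),weight=(178,168),press=(106,111),turqA=(206,140),turqB=(144,211),turqC=(386,261))
for n,s in seeds.items():
    a=P[s[1],s[0]]
    out=[]
    for X in (P,Q):
        near=np.hypot(X[...,0]-a[0],X[...,1]-a[1])<.05
        hi=np.percentile(X[near&(X[...,2]>.02)][:,2],90) if (near&(X[...,2]>.02)).any() else 0
        m=(near&(X[...,2]>hi-.006)&(X[...,2]<hi+.02)).astype(np.uint8)
        pts=X[m>0]; (cx,cy),r=cv2.minEnclosingCircle(pts[:,:2].astype(np.float32))
        out.append((np.round([cx,cy,r,hi],4).tolist(),len(pts)))
    print(n,out)
for n,lo,hi in (("blue",(100,150,40),(125,255,255)),("yellow",(22,150,60),(35,255,255))):
  for X,c,nm in((P,T,"top"),(Q,S,"scene")):
    hsv=cv2.cvtColor(c["img"],cv2.COLOR_RGB2HSV); m=cv2.inRange(hsv,lo,hi)
    m=cv2.morphologyEx(m,cv2.MORPH_CLOSE,np.ones((3,3)))
    k,l,st,_=cv2.connectedComponentsWithStats(m)
    order=[i for i in range(1,k) if (X[...,0][l==i].mean()<.85)]
    i=max(order,key=lambda i:st[i,4]); cs,_=cv2.findContours((l==i).astype(np.uint8),0,2); f=np.zeros_like(m);cv2.drawContours(f,cs,-1,1,-1)
    z=X[...,2]; top=(f>0)&(abs(z-np.percentile(z[f>0],80))<.004)
    rc=cv2.minAreaRect(X[top][:,:2].astype(np.float32)); print(n,nm,"topz",np.median(z[top]).round(4),[np.round(q,4) for q in rc])
    fl=((f>0)&(z<.0135)&(cv2.erode(f,np.ones((9,9)))>0)).astype(np.uint8)
    k2,l2,st2,c2=cv2.connectedComponentsWithStats(fl)
    for j in range(1,k2):
      if st2[j,4]>25: 
        p=X[l2==j];(cx,cy),r=cv2.minEnclosingCircle(p[:,:2].astype(np.float32));print("  floor",st2[j,4],np.round([cx,cy,r,np.median(p[:,2])],4), np.round(c2[j],1))
E
```

```text
table z -0.00014662348889320567
orange [([0.4316, 0.227, 0.0333, 0.0487], 356), ([0.4304, 0.2252, 0.0356, 0.0467], 161)]
green [([0.5606, 0.11, 0.0331, 0.0488], 349), ([0.5621, 0.1073, 0.0358, 0.0458], 176)]
cream [([0.6847, -0.0275, 0.0337, 0.0487], 321), ([0.6841, -0.0319, 0.0371, 0.0463], 182)]
beet [([0.5608, -0.018, 0.0332, 0.0488], 346), ([0.5597, -0.0211, 0.0367, 0.0465], 196)]
shaker [([0.4364, -0.0123, 0.0295, 0.1099], 299), ([0.4364, -0.0166, 0.0317, 0.1067], 172)]
roll [([0.4507, 0.1156, 0.0342, 0.0529], 334), ([0.4531, 0.1125, 0.0388, 0.0503], 186)]
weight [([0.5932, 0.2492, 0.0103, 0.0604], 36), ([0.5906, 0.2433, 0.0108, 0.0597], 17)]
press [([0.5984, 0.3146, 0.0172, 0.4779], 179), ([0.5963, 0.3066, 0.0174, 0.4738], 43)]
turqA [([0.6735, 0.1661, 0.0335, 0.049], 320), ([0.6756, 0.1618, 0.0359, 0.0466], 144)]
turqB [([0.465, 0.3388, 0.0332, 0.0489], 339), ([0.4651, 0.3348, 0.0364, 0.0466], 129)]
turqC [([0.3274, -0.3328, 0.0331, 0.0489], 388), ([0.3241, -0.3344, 0.0356, 0.0462], 391)]
blue top topz 0.0238 [array([ 0.5142, -0.1542]), array([0.2913, 0.0979]), np.float64(3.68
[... 195 characters left out ...]
topz 0.0223 [array([ 0.5118, -0.1571]), array([0.2915, 0.1051]), np.float64(3.5387)]
  floor 208 [ 0.6123 -0.1416  0.0361  0.0067] [296.1 214.1]
  floor 170 [ 0.5225 -0.1466  0.0296  0.007 ] [272.9 225.3]
  floor 181 [ 0.4268 -0.1554  0.0293  0.0071] [248.  237.3]
yellow top topz 0.0241 [array([ 0.4995, -0.3335]), array([0.0995, 0.1987]), np.float64(84.6043)]
  floor 307 [ 0.5479 -0.3411  0.0297  0.0078] [381.3 184.1]
  floor 290 [ 0.4558 -0.3325  0.0296  0.0077] [379.4 214.6]
yellow scene topz 0.0223 [array([ 0.498 , -0.3373]), array([0.1057, 0.2   ]), np.float64(83.6801)]
  floor 212 [ 0.5513 -0.3324  0.0294  0.007 ] [319.8 258.1]
  floor 241 [ 0.4585 -0.3238  0.0287  0.0069] [290.6 268.6]
```

Emit:
arm_command --commands "0 0 0 0 0 -0.077 -1; 0 0 0 0 0 -0.077 -1; -0.56 -0.89 0 0 0 0 -1; -0.56 -0.89 0 0 0 0 -1; -0.56 -0.89 0 0 0 0 -1; -0.56 -0.89 0 0 0 0 -1; -0.56 -0.89 0 0 0 0 -1; -0.56 -0.89 0 0 0 0 -1" --grip_force 40

```text
time: 1.1
tool_pos: [0.2957, 0.441, 0.4044]
tool_rot: [-0.0, -0.001, 1.0, -0.0]
wrist_force: [0.9, 0.4, 0.1]
grip_width: 0.0855
grip_force: 0.0
```

Emit:
arm_command --commands "-0.56 -0.89 0.6 0 0 0 -1; -0.56 -0.89 0.6 0 0 0 -1; -0.56 -0.89 0.6 0 0 0 -1; -0.56 -0.89 0.6 0 0 0 -1; -0.56 -0.89 0 0 0 0 -1; 0 0 0 0 0 0 -1; 0 0 0 0 0 0 -1; 0 0 0 0 0 0 -1"

```text
time: 2.1
tool_pos: [0.4069, 0.2658, 0.3088]
tool_rot: [-0.0, -0.002, 1.0, 0.0]
wrist_force: [0.4, 0.2, 0.2]
grip_width: 0.0855
grip_force: 0.0
```

```bash
python3 - <<'E'
from h import *
from bench import vision, monitor
c=vision.camera("wrist");np.savez("w1.npz",**c);cv2.imwrite("pics/w1.png",c["img"][:,:,::-1])
X=cloud(c)
for n,a in dict(orange=(.4316,.227),roll=(.4507,.1156)).items():
    m=(np.hypot(X[...,0]-a[0],X[...,1]-a[1])<.055)&(X[...,2]>.04)&(X[...,2]<.06)
    p=X[m]; 
    if len(p): print(n,len(p),cv2.minEnclosingCircle(p[:,:2].astype(np.float32)),p[:,2].mean())
print(monitor.state()["tool_pos"],np.array(c["view"]).round(3).tolist())
E
```

```text
orange 4373 ((0.43247443437576294, 0.22579136490821838), 0.033561572432518005) 0.04577343868953755
roll 4621 ((0.4509428143501282, 0.11570998281240463), 0.03452290967106819) 0.049353492461151616
[0.40692341 0.26575903 0.30879026] [[-0.004, 1.0, -0.0, -0.264], [-0.954, -0.004, -0.299, 0.399], [-0.299, -0.001, 0.954, -0.167], [0.0, 0.0, 0.0, 1.0]]
```

View pics/w1.png

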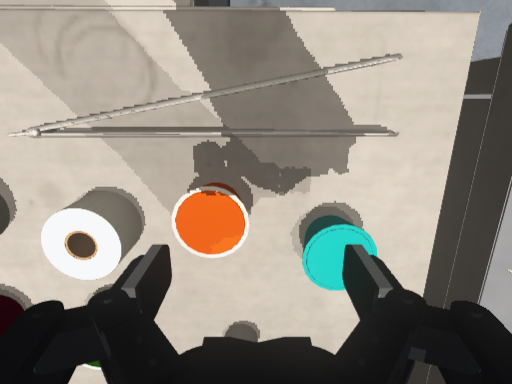

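The wrist picture shows the orange cup at (210,222), the roll at (80,243) and turquoise at (340,256). Its centre, height 0.046, matches the top view to 1 mm.

Emit:
arm_command --commands "-0.32 -0.5 0 0 0 0 -1; -0.32 -0.5 0 0 0 0 -1; 0 0 0.8 0 0 0 -1; 0 0 0.8 0 0 0 -1; 0 0 0.8 0 0 0 -1; 0 0 0.5 0 0 0 -1; 0 0 0 0 0 0 -1; 0 0 0 0 0 0 -1"

```text
time: 3.15
tool_pos: [0.4334, 0.2253, 0.1934]
tool_rot: [0.0, -0.001, 1.0, 0.0]
wrist_force: [-0.2, -0.5, -0.3]
grip_width: 0.0854
grip_force: 0.0
```

Emit:
arm_command --commands "0 0 0 0 0 0 1; 0 0 0 0 0 0 1; 0 0 0 0 0 0 1; 0 0 0 0 0 0 1; 0 0 0 0 0 0 1; 0 0 0 0 0 0 1; 0 0 -0.4 0 0 0 1; 0 0 -0.4 0 0 0 1"

```text
time: 4.15
tool_pos: [0.4333, 0.2246, 0.226]
tool_rot: [0.0, -0.001, 1.0, 0.0]
wrist_force: [0.5, -0.2, -0.1]
grip_width: 0.0626
grip_force: 43.7
```

Emit:
arm_command --commands "0 0 -0.9 0 0 0 1; 0 0 -0.9 0 0 0 1; 0 0 -0.8 0 0 0 1; 0 -1 0 0 0 0 1; 0 -1 0 0 0 0 1; 0 -1 0 0 0 0 1; 0 -1 0 0 0 0 1; 0 -1 0 0 0 0 1"

```text
time: 5.15
tool_pos: [0.4334, 0.0233, 0.3298]
tool_rot: [0.001, -0.001, 1.0, 0.0]
wrist_force: [0.6, -0.4, -0.8]
grip_width: 0.0627
grip_force: 44.0
```

Emit:
arm_command --commands "0 -1 0 0 0 0 1; 0 -1 0 0 0 0 1; 0 -1 0 0 0 0 1; 0 -1 0 0 0 0 1; 0.2 -0.65 0 0 0 0 1; 0 0 0 0 0 0 1; 0 0 0 0 0 0 1; 0 0 0 0 0 0 1"

```text
time: 6.15
tool_pos: [0.4263, -0.1603, 0.3289]
tool_rot: [0.0, -0.002, 1.0, 0.0]
wrist_force: [-0.5, 0.6, -0.1]
grip_width: 0.0631
grip_force: 44.0
```

```bash
python3 - <<'E'
from h import *
from bench import vision, monitor
c=vision.camera("wrist");np.savez("w2.npz",**c);cv2.imwrite("pics/w2.png",c["img"][:,:,::-1])
X=cloud(c)
t=monitor.state()["tool_pos"];print(t)
hsv=cv2.cvtColor(c["img"],cv2.COLOR_RGB2HSV);m=cv2.inRange(hsv,(3,180,100),(16,255,255))>0
p=X[m&(X[...,2]>.1)];print(len(p),p.mean(0),np.ptp(p,0),"fit",np.linalg.lstsq(np.c_[p[:,:2]-p[:,:2].mean(0),np.ones(len(p))],p[:,2],rcond=None)[0])
f=(X[...,2]>.004)&(X[...,2]<.0125)
k,l,s,_=cv2.connectedComponentsWithStats(f.astype(np.uint8))
for j in range(1,k):
  if s[j,4]>600:
    q=X[l==j];print(s[j,4],cv2.minEnclosingCircle(q[:,:2].astype(np.float32)),np.median(q[:,2]))
E
```

```text
[ 0.42631    -0.16034644  0.32885477]
11348 [ 0.42262394 -0.16017737  0.18071777] [0.10408352 0.05852748 0.12017309] fit [-0.13955692 -0.00206764  0.18071777]
632 ((0.32737886905670166, -0.08067755401134491), 0.04632613807916641) 0.0056700993107295875
2270 ((0.4247409999370575, -0.16065339744091034), 0.03010476566851139) 0.008194900729720555
2231 ((0.4560557007789612, -0.3324453830718994), 0.029865223914384842) 0.008418256199633338
1124 ((0.5475770831108093, -0.34157732129096985), 0.028907598927617073) 0.008367436294159692
796 ((0.6106496453285217, -0.14911645650863647), 0.03677195683121681) 0.008147513501000493
```

View pics/w2.png

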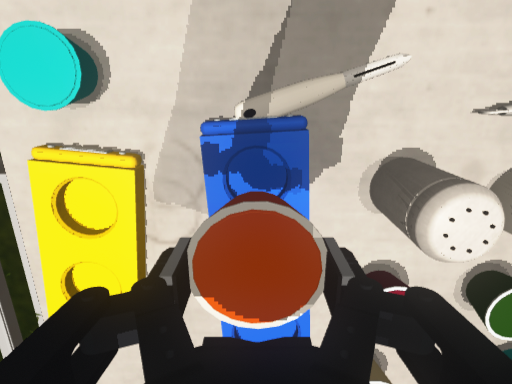

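The orange cup is held at about (258,265) above the near blue pocket at (256,173). I'll check its tilt with a robust fit.

```bash
cat > tilt.py <<'E'
from h import *
def tilt(c,box=.06,zlo=.12):
    """lid of held thing: centre, radius and tilt from pixels near the image middle"""
    X=cloud(c); t=X[235:275,230:290].reshape(-1,3); zc=np.median(t[:,2])
    m=(np.abs(X[...,2]-zc)<.012); m[:205]=0; m[:, :185]=0; m[:,330:]=0
    p=X[m]
    for _ in range(6):
        A=np.c_[p[:,:2]-p[:,:2].mean(0),np.ones(len(p))]; f=np.linalg.lstsq(A,p[:,2],rcond=None)[0]
        r=np.abs(A@f-p[:,2]); p=p[r<max(.0015,2*np.median(r))]
    return f,p[:,:2].mean(0),p.min(0),p.max(0)
E
python3 - <<'E'
from tilt import *
for q in tilt(load("w2")): print(np.round(q,4))
E
```

```text
[-0.0002 -0.0005  0.1802]
[ 0.4227 -0.1603]
[ 0.3929 -0.1925  0.1787]
[ 0.458  -0.1277  0.1817]
```

Emit:
arm_command --commands "0.02 -0.02 0.8 0 0 0 1; 0 0 0.8 0 0 0 1; 0 0 0.7 0 0 0 1; 0 0 0.4 0 0 0 1; 0 0 0.3 0 0 0 1; 0 0 0.15 0 0 0 1; 0 0 0 0 0 0 1; 0 0 0 0 0 0 1"

```text
time: 7.2
tool_pos: [0.4255, -0.1621, 0.203]
tool_rot: [0.001, -0.001, 1.0, -0.0]
wrist_force: [-0.4, 0.8, -1.0]
grip_width: 0.0626
grip_force: 44.0
```

Emit:
arm_command --commands "0 0 0 0 0 0 1; 0 0 0 0 0 0 -1; 0 0 0 0 0 0 -1; 0 0 0 0 0 0 -1; 0 0 0 0 0 0 -1; 0 0 -0.8 0 0 0 -1; 0 0 -0.8 0 0 0 -1; 0 0 -0.8 0 0 0 -1"

```text
time: 8.2
tool_pos: [0.4251, -0.1621, 0.2996]
tool_rot: [-0.0, -0.001, 1.0, -0.0]
wrist_force: [0.9, 0.2, 0.2]
grip_width: 0.0852
grip_force: 0.0
```

Emit:
arm_command --commands "-0.93 0.475 0 0 0 0 -1; -0.93 0.475 0 0 0 0 -1; -0.93 0.475 0 0 0 0 -1; -0.93 0.475 0 0 0 0 -1; -0.93 0.475 0 0 0 0 -1; -0.93 0.475 0 0 0 0 -1; -0.93 0.475 0 0 0 0 -1; 0 0 0 0 0 0 -1"

```text
time: 9.2
tool_pos: [0.6873, -0.0256, 0.298]
tool_rot: [0.0, -0.003, 1.0, 0.001]
wrist_force: [-0.2, 0.1, -0.0]
grip_width: 0.0855
grip_force: 0.0
```

```bash
cat > look.py <<'E'
import sys
from h import *
from bench import vision, monitor
def lid(a,zlo,zhi,name=None):
    c=vision.camera("wrist"); X=cloud(c)
    if name: cv2.imwrite(f"pics/{name}.png",c["img"][:,:,::-1]); np.savez(name+".npz",**c)
    m=(np.hypot(X[...,0]-a[0],X[...,1]-a[1])<.055)&(X[...,2]>zlo)&(X[...,2]<zhi); p=X[m]
    r=cv2.minEnclosingCircle(p[:,:2].astype(np.float32)) if len(p) else None
    t=np.array(monitor.state()["tool_pos"]); print(len(p),np.round(r[0],4),round(r[1],4),p[:,2].mean().round(4),"tcp",t.round(4),"dx,dy units",((np.array(r[0])-t[:2])*[-25,25]).round(3))
    return c
E
python3 -c "
from look import *
lid((.6847,-.0275),.04,.055,'w3');lid((.425,-.161),.04,.06)"
```

```text
5209 [ 0.6856 -0.0267] 0.0335 0.0458 tcp [ 0.6858 -0.0275  0.2979] dx,dy units [0.006 0.02 ]Traceback (most recent call last):
  File "<string>", line 3, in <module>
    lid((.6847,-.0275),.04,.055,'w3');lid((.425,-.161),.04,.06)
                                      ~~~^^^^^^^^^^^^^^^^^^^^^^
  File "look.py", line 9, in lid
    t=np.array(monitor.state()["tool_pos"]); print(len(p),np.round(r[0],4),round(r[1],4),p[:,2].mean().round(4),"tcp",t.round(4),"dx,dy units",((np.array(r[0])-t[:2])*[-25,25]).round(3))
                                                                   ~^^^
TypeError: 'NoneType' object is not subscriptable
```

Emit:
arm_command --commands "0 0.02 0.8 0 0 0 -1; 0 0 0.8 0 0 0 -1; 0 0 0.6 0 0 0 -1; 0 0 0.4 0 0 0 -1; 0 0 0 0 0 0 -1; 0 0 0 0 0 0 1; 0 0 0 0 0 0 1; 0 0 0 0 0 0 1"

```text
time: 10.3
tool_pos: [0.6858, -0.0281, 0.1967]
tool_rot: [0.001, -0.001, 1.0, 0.0]
wrist_force: [-2.3, -0.5, 5.4]
grip_width: 0.0628
grip_force: 42.8
```

Emit:
arm_command --commands "0 0 0 0 0 0 1; 0 0 0 0 0 0 1; 0 0 0 0 0 0 1; 0 0 -0.4 0 0 0 1; 0 0 -0.7 0 0 0 1; 0 0 -0.8 0 0 0 1; 0 0 -0.8 0 0 0 1; 0 0 0 0 0 0 1"

```text
time: 11.3
tool_pos: [0.6866, -0.0282, 0.3073]
tool_rot: [0.004, -0.001, 1.0, 0.0]
wrist_force: [0.7, 0.2, -0.2]
grip_width: 0.0627
grip_force: 43.9
```

Emit:
arm_command --commands "0.7 -0.53 0 0 0 0 1; 0.7 -0.53 0 0 0 0 1; 0.7 -0.53 0 0 0 0 1; 0.7 -0.53 0 0 0 0 1; 0.7 -0.53 0 0 0 0 1; 0.7 -0.53 0 0 0 0 1; 0 0 0 0 0 0 1; 0 0 0 0 0 0 1"

```text
time: 12.3
tool_pos: [0.518, -0.155, 0.3028]
tool_rot: [0.0, -0.001, 1.0, 0.0]
wrist_force: [-1.0, 0.7, -1.3]
grip_width: 0.0627
grip_force: 43.9
```

```bash
cat > held.py <<'E'
from tilt import *
from bench import vision, monitor
import sys
c=vision.camera("wrist"); f,_,lo,hi=tilt(c); t=np.array(monitor.state()["tool_pos"])
print("slope",f[:2].round(4),"lid ctr",((lo+hi)/2).round(4),"lidz",f[2].round(4),"tcp",t.round(4),"below",(t[2]-f[2]).round(4))
E
python3 held.py; python3 -c "
from look import *
lid((.425,-.161),.045,.065,'w4')"
```

```text
slope [ 0.0007 -0.0001] lid ctr [ 0.5179 -0.1546  0.1519] lidz 0.1519 tcp [ 0.5183 -0.1546  0.3028] below 0.1509
7822 [ 0.4241 -0.1623] 0.0333 0.0538 tcp [ 0.5184 -0.1545  0.3027] dx,dy units [ 2.357 -0.196]
```

Emit:
arm_command --commands "0.02 -0.025 0.8 0 0 0 1; 0 0 0.7 0 0 0 1; 0 0 0.5 0 0 0 1; 0 0 0.3 0 0 0 1; 0 0 0.13 0 0 0 1; 0 0 0 0 0 0 1; 0 0 0 0 0 0 1; 0 0 0 0 0 0 -1"

```text
time: 13.4
tool_pos: [0.517, -0.1564, 0.2061]
tool_rot: [0.001, -0.001, 1.0, -0.0]
wrist_force: [0.8, -0.8, 0.3]
grip_width: 0.0785
grip_force: 0.0
```

Emit:
arm_command --commands "0 0 0 0 0 0 -1; 0 0 0 0 0 0 -1; 0 0 0 0 0 0 -1; 0 0 -0.8 0 0 0 -1; 0 0 -0.8 0 0 0 -1; 0 0 -0.8 0 0 0 -1; 0 0 -0.8 0 0 0 -1; 0 0 0 0 0 0 -1"

```text
time: 14.4
tool_pos: [0.5176, -0.1567, 0.3358]
tool_rot: [0.002, -0.001, 1.0, -0.0]
wrist_force: [-0.2, -0.2, -0.0]
grip_width: 0.0852
grip_force: 0.0
```

Emit:
arm_command --commands "-0.27 0.87 0 0 0 0 -1; -0.27 0.87 0 0 0 0 -1; -0.27 0.87 0 0 0 0 -1; -0.27 0.87 0 0 0 0 -1; 0 0 0.5 0 0 0 -1; 0 0 0.4 0 0 0 -1; 0 0 0 0 0 0 -1; 0 0 0 0 0 0 -1"

```text
time: 15.4
tool_pos: [0.5597, -0.0178, 0.2976]
tool_rot: [-0.0, -0.0, 1.0, -0.0]
wrist_force: [1.0, -1.0, 0.7]
grip_width: 0.085
grip_force: 0.0
```

```bash
python3 -c "
from look import *
lid((.561,-.018),.04,.055,'w5');lid((.518,-.156),.045,.065)"
```

```text
5146 [ 0.562  -0.0186] 0.0335 0.0457 tcp [ 0.5599 -0.0177  0.2979] dx,dy units [-0.052 -0.022]
6765 [ 0.5165 -0.157 ] 0.0342 0.0538 tcp [ 0.5599 -0.0176  0.2981] dx,dy units [ 1.087 -3.485]
```

Cream is seated. Now the beet cup.

Emit:
arm_command --commands "-0.05 -0.02 0.8 0 0 0 -1; 0 0 0.8 0 0 0 -1; 0 0 0.6 0 0 0 -1; 0 0 0.4 0 0 0 -1; 0 0 0 0 0 0 -1; 0 0 0 0 0 0 1; 0 0 0 0 0 0 1; 0 0 0 0 0 0 1"

```text
time: 16.5
tool_pos: [0.5623, -0.018, 0.1952]
tool_rot: [0.001, -0.001, 1.0, 0.0]
wrist_force: [-2.0, 0.6, 6.4]
grip_width: 0.0628
grip_force: 42.1
```

Emit:
arm_command --commands "0 0 0 0 0 0 1; 0 0 0 0 0 0 1; 0 0 0 0 0 0 1; 0 0 -0.4 0 0 0 1; 0 0 -0.7 0 0 0 1; 0 0 -0.8 0 0 0 1; 0 0 -0.8 0 0 0 1; 0 0 0 0 0 0 1"

```text
time: 17.5
tool_pos: [0.5629, -0.0181, 0.3053]
tool_rot: [0.003, -0.001, 1.0, 0.0]
wrist_force: [0.0, -1.2, -0.5]
grip_width: 0.0626
grip_force: 43.8
```

Emit:
arm_command --commands "0.05 -1.01 0 0 0 0 1; 0.05 -1 0 0 0 0 1; 0.05 -1 0 0 0 0 1; 0.05 -1 0 0 0 0 1; 0.05 -1 0 0 0 0 1; 0.05 -1 0 0 0 0 1; 0.05 -1 0 0 0 0 1; 0.05 -1 0 0 0 0 1"

```text
out of range; nothing moved
```

```bash
python3 held.py
```

```text
slope [0.0067 0.    ] lid ctr [ 0.5635 -0.0178  0.1558] lidz 0.1558 tcp [ 0.5621 -0.0179  0.3036] below 0.1478
```

Emit:
arm_command --commands "0.05 -1 0 0 0 0 1; 0.05 -1 0 0 0 0 1; 0.05 -1 0 0 0 0 1; 0.05 -1 0 0 0 0 1; 0.05 -1 0 0 0 0 1; 0.05 -1 0 0 0 0 1; 0.05 -1 0 0 0 0 1; 0.05 -1 0 0 0 0 1"

```text
time: 18.55
tool_pos: [0.5459, -0.3388, 0.3006]
tool_rot: [-0.001, -0.001, 1.0, 0.0]
wrist_force: [0.6, -0.8, -1.0]
grip_width: 0.0628
grip_force: 43.8
```

Emit:
arm_command --commands "0 0 0 0 0 0 1; 0 0 0 0 0 0 1; 0 0 0 0 0 0 1; 0 0 0 0 0 0 1; 0 0 0 0 0 0 1; 0 0 0 0 0 0 1; 0 0 0 0 0 0 1; 0 0 0 0 0 0 1"

```text
time: 19.55
tool_pos: [0.5464, -0.3379, 0.3015]
tool_rot: [0.0, -0.001, 1.0, 0.0]
wrist_force: [-1.3, 0.7, 0.1]
grip_width: 0.0627
grip_force: 43.8
```

```bash
python3 held.py; python3 - <<'E'
from h import *
from bench import vision
c=vision.camera("wrist");X=cloud(c);f=(X[...,2]>.004)&(X[...,2]<.0125)
k,l,s,_=cv2.connectedComponentsWithStats(f.astype(np.uint8))
for j in range(1,k):
  if s[j,4]>600:
    q=X[l==j];print(s[j,4],cv2.minEnclosingCircle(q[:,:2].astype(np.float32)),np.median(q[:,2]))
E
```

```text
slope [-0.0002 -0.0011] lid ctr [ 0.5459 -0.3378  0.152 ] lidz 0.152 tcp [ 0.5464 -0.3379  0.3015] below 0.1495
1414 ((0.5302507281303406, -0.20343899726867676), 0.13439998030662537) 0.008355348902580148
4474 ((0.45465317368507385, -0.33042165637016296), 0.030258851125836372) 0.008219850550889866
2175 ((0.5468358397483826, -0.3390149772167206), 0.030100783333182335) 0.008225862884264528
3583 ((0.6093456745147705, -0.14755477011203766), 0.03706568479537964) 0.00801372424291507
```

Emit:
arm_command --commands "-0.025 -0.05 0.8 0 0 0 1; 0 0 0.7 0 0 0 1; 0 0 0.5 0 0 0 1; 0 0 0.3 0 0 0 1; 0 0 0.12 0 0 0 1; 0 0 0 0 0 0 1; 0 0 0 0 0 0 1; 0 0 0 0 0 0 -1"

```text
time: 20.65
tool_pos: [0.5476, -0.34, 0.2054]
tool_rot: [0.001, -0.001, 1.0, -0.0]
wrist_force: [0.2, 0.7, -0.8]
grip_width: 0.0788
grip_force: 0.0
```

Emit:
arm_command --commands "0 0 0 0 0 0 -1; 0 0 0 0 0 0 -1; 0 0 0 0 0 0 -1; 0 0 -0.8 0 0 0 -1; 0 0 -0.8 0 0 0 -1; 0 0 -0.8 0 0 0 -1; 0 0 -0.8 0 0 0 -1; 0 0 0 0 0 0 -1"

```text
time: 21.65
tool_pos: [0.548, -0.3406, 0.3356]
tool_rot: [0.002, -0.001, 1.0, -0.001]
wrist_force: [0.5, 0.2, -0.9]
grip_width: 0.0854
grip_force: 0.0
```

```bash
python3 -c "
from look import *
lid((.547,-.339),.045,.065)"
```

```text
4183 [ 0.5473 -0.3406] 0.0335 0.0538 tcp [ 0.5476 -0.3401  0.3338] dx,dy units [ 0.006 -0.012]
```

Emit:
arm_command --commands "-0.03 0.94 0 0 0 0 -1; -0.03 0.94 0 0 0 0 -1; -0.03 0.94 0 0 0 0 -1; -0.03 0.94 0 0 0 0 -1; -0.03 0.94 0 0 0 0 -1; -0.03 0.94 0 0 0 0 -1; -0.03 0.94 0 0 0 0 -1; -0.03 0.94 0 0 0 0 -1"

```text
time: 22.7
tool_pos: [0.5558, -0.0377, 0.3314]
tool_rot: [-0.001, -0.001, 1.0, -0.0]
wrist_force: [0.0, -0.4, -0.2]
grip_width: 0.0856
grip_force: 0.0
```

Emit:
arm_command --commands "-0.03 0.94 0 0 0 0 -1; -0.03 0.94 0 0 0 0 -1; -0.03 0.94 0 0 0 0 -1; -0.03 0.94 0 0 0 0 -1; 0 0 0.5 0 0 0 -1; 0 0 0.4 0 0 0 -1; 0 0 0 0 0 0 -1; 0 0 0 0 0 0 -1"

```text
time: 23.7
tool_pos: [0.561, 0.1106, 0.2968]
tool_rot: [-0.0, -0.0, 1.0, -0.0]
wrist_force: [0.2, -0.3, -0.1]
grip_width: 0.0851
grip_force: 0.0
```

```bash
python3 -c "
from look import *
lid((.561,.110),.04,.055)"
```

```text
5220 [0.5615 0.1095] 0.0335 0.0458 tcp [0.5612 0.1107 0.2971] dx,dy units [-0.008 -0.032]
```

Emit:
arm_command --commands "0 -0.03 0.8 0 0 0 -1; 0 0 0.8 0 0 0 -1; 0 0 0.6 0 0 0 -1; 0 0 0.4 0 0 0 -1; 0 0 0 0 0 0 -1; 0 0 0 0 0 0 1; 0 0 0 0 0 0 1; 0 0 0 0 0 0 1"

```text
time: 24.75
tool_pos: [0.5614, 0.1101, 0.1945]
tool_rot: [0.001, -0.001, 1.0, 0.0]
wrist_force: [-2.0, -1.4, 8.0]
grip_width: 0.063
grip_force: 41.8
```

Emit:
arm_command --commands "0 0 0 0 0 0 1; 0 0 0 0 0 0 1; 0 0 0 0 0 0 1; 0 0 -0.4 0 0 0 1; 0 0 -0.8 0 0 0 1; 0 0 -1 0 0 0 1; 0 0 -1 0 0 0 1; 0 0 -0.2 0 0 0 1"

```text
time: 25.75
tool_pos: [0.5618, 0.1101, 0.3329]
tool_rot: [0.003, -0.001, 1.0, 0.001]
wrist_force: [0.6, -0.1, -1.5]
grip_width: 0.0627
grip_force: 43.9
```

Emit:
arm_command --commands "0.22 -0.92 0 0 0 0 1; 0.22 -0.92 0 0 0 0 1; 0.22 -0.92 0 0 0 0 1; 0.22 -0.92 0 0 0 0 1; 0.22 -0.92 0 0 0 0 1; 0.22 -0.92 0 0 0 0 1; 0.22 -0.92 0 0 0 0 1; 0.22 -0.92 0 0 0 0 1"

```text
time: 26.75
tool_pos: [0.4904, -0.1854, 0.3287]
tool_rot: [-0.0, -0.001, 1.0, 0.0]
wrist_force: [0.3, 0.0, -1.2]
grip_width: 0.0627
grip_force: 43.9
```

Emit:
arm_command --commands "0.22 -0.92 0 0 0 0 1; 0.22 -0.92 0 0 0 0 1; 0.22 -0.92 0 0 0 0 1; 0.22 -0.92 0 0 0 0 1; 0 0 0.4 0 0 0 1; 0 0 0.3 0 0 0 1; 0 0 0 0 0 0 1; 0 0 0 0 0 0 1"

```text
time: 27.75
tool_pos: [0.4567, -0.3308, 0.3007]
tool_rot: [-0.0, -0.002, 1.0, 0.0]
wrist_force: [-0.0, 0.7, -0.9]
grip_width: 0.0626
grip_force: 43.9
```

```bash
python3 held.py; python3 - <<'E'
from h import *
from bench import vision
c=vision.camera("wrist");X=cloud(c);f=(X[...,2]>.004)&(X[...,2]<.0125)
k,l,s,_=cv2.connectedComponentsWithStats(f.astype(np.uint8))
for j in range(1,k):
  if s[j,4]>600:
    q=X[l==j];print(s[j,4],cv2.minEnclosingCircle(q[:,:2].astype(np.float32)),np.median(q[:,2]))
E
```

```text
slope [ 0.0001 -0.0011] lid ctr [ 0.4562 -0.3308  0.1518] lidz 0.1518 tcp [ 0.4567 -0.331   0.301 ] below 0.1491
816 ((0.46886706352233887, -0.20558074116706848), 0.09798794239759445) 0.008505487096206084
2355 ((0.45536887645721436, -0.33046630024909973), 0.030129404738545418) 0.008188216152830288
```

Emit:
arm_command --commands "0.02 -0.02 0.8 0 0 0 1; 0 0 0.7 0 0 0 1; 0 0 0.5 0 0 0 1; 0 0 0.3 0 0 0 1; 0 0 0.12 0 0 0 1; 0 0 0 0 0 0 1; 0 0 0 0 0 0 1; 0 0 0 0 0 0 -1"

```text
time: 28.85
tool_pos: [0.4556, -0.3327, 0.2045]
tool_rot: [0.001, -0.001, 1.0, -0.0]
wrist_force: [0.1, 1.2, 0.0]
grip_width: 0.0783
grip_force: 0.0
```

Emit:
arm_command --commands "0 0 0 0 0 0 -1; 0 0 0 0 0 0 -1; 0 0 0 0 0 0 -1; 0 0 -0.8 0 0 0 -1; 0 0 -0.8 0 0 0 -1; 0 0 -0.8 0 0 0 -1; 0 0 -0.9 0 0 0 -1; 0 0 -0.5 0 0 0 -1"

```text
time: 29.85
tool_pos: [0.4555, -0.3328, 0.3578]
tool_rot: [0.001, -0.001, 1.0, -0.0]
wrist_force: [-0.1, 0.3, 0.0]
grip_width: 0.0852
grip_force: 0.0
```

```bash
python3 -c "
from look import *
lid((.4555,-.331),.045,.065)"
```

```text
3598 [ 0.4556 -0.3329] 0.0334 0.0538 tcp [ 0.4559 -0.3333  0.3598] dx,dy units [0.009 0.009]
```

Emit:
arm_command --commands "0.07 1 0 0 0 0 -1; 0.07 1 0 0 0 0 -1; 0.07 1 0 0 0 0 -1; 0.07 1 0 0 0 0 -1; 0.07 1 0 0 0 0 -1; 0.07 1 0 0 0 0 -1; 0.06 1 0 0 0 0 -1; 0 1 0 0 0 0 -1"

```text
time: 30.9
tool_pos: [0.435, -0.0113, 0.3556]
tool_rot: [-0.0, -0.001, 1.0, 0.0]
wrist_force: [0.7, 0.2, -0.2]
grip_width: 0.0852
grip_force: 0.0
```

Emit:
arm_command --commands "0 0 0 0 0 0 -1; 0 0 0 0 0 0 -1; 0 0 0 0 0 0 -1; 0 0 0 0 0 0 -1; 0 0 0 0 0 0 -1; 0 0 0 0 0 0 -1; 0 0 0 0 0 0 -1; 0 0 0 0 0 0 -1"

```text
time: 31.9
tool_pos: [0.4355, -0.0125, 0.3559]
tool_rot: [-0.0, -0.001, 1.0, 0.0]
wrist_force: [0.1, -0.2, 0.2]
grip_width: 0.0853
grip_force: 0.0
```

```bash
python3 -c "
from look import *
lid((.436,-.012),.09,.12,'w8')"
```

```text
4632 [ 0.4375 -0.0122] 0.0318 0.1061 tcp [ 0.4355 -0.0125  0.3559] dx,dy units [-0.05   0.007]
```

View pics/w8.png

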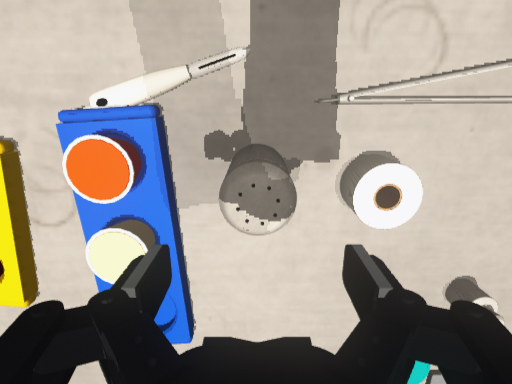

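Shaker seen at (258,195), with the seated orange (98,168) and cream (118,256) cups. The roll is at (388,195), clear of the fingers.

Emit:
arm_command --commands "-0.04 0 0.8 0 0 0 -1; 0 0 0.8 0 0 0 -1; 0 0 0.8 0 0 0 -1; 0 0 0.5 0 0 0 -1; 0 0 0.3 0 0 0 -1; 0 0 0 0 0 0 -1; 0 0 0 0 0 0 1; 0 0 0 0 0 0 1" --grip_force 60

```text
time: 32.95
tool_pos: [0.4377, -0.0125, 0.229]
tool_rot: [0.001, -0.001, 1.0, 0.0]
wrist_force: [-1.5, 1.0, 5.8]
grip_width: 0.0618
grip_force: 63.8
```

Emit:
arm_command --commands "0 0 0 0 0 0 1; 0 0 0 0 0 0 1; 0 0 0 0 0 0 1; 0 0 0 0 0 0 1; 0 0 -0.4 0 0 0 1; 0 0 -0.8 0 0 0 1; 0 0 -0.8 0 0 0 1; 0 0 -0.8 0 0 0 1"

```text
time: 33.95
tool_pos: [0.4367, -0.0126, 0.3413]
tool_rot: [0.0, -0.001, 1.0, 0.0]
wrist_force: [0.4, 0.3, -3.3]
grip_width: 0.0616
grip_force: 66.1
```

Emit:
arm_command --commands "-0.62 -0.49 0 0 0 0 1; -0.62 -0.49 0 0 0 0 1; -0.62 -0.49 0 0 0 0 1; -0.62 -0.49 0 0 0 0 1; -0.62 -0.49 0 0 0 0 1; -0.62 -0.49 0 0 0 0 1; -0.62 -0.49 0 0 0 0 1; 0 0 0 0 0 0 1"

```text
time: 34.95
tool_pos: [0.6118, -0.151, 0.3402]
tool_rot: [0.001, -0.0, 1.0, -0.001]
wrist_force: [-0.5, 0.2, -2.7]
grip_width: 0.0613
grip_force: 66.2
```

Emit:
arm_command --commands "0 0 0 0 0 0 1; 0 0 0 0 0 0 1; 0 0 0 0 0 0 1; 0 0 0 0 0 0 1; 0 0 0 0 0 0 1; 0 0 0 0 0 0 1; 0 0 0 0 0 0 1; 0 0 0 0 0 0 1"

```text
time: 35.95
tool_pos: [0.611, -0.1494, 0.3399]
tool_rot: [-0.0, -0.001, 1.0, 0.0]
wrist_force: [-0.7, -0.5, -2.2]
grip_width: 0.0621
grip_force: 66.2
```

```bash
python3 -c "
from look import *
c=lid((.611,-.150),.16,.24,'w9')
X=cloud(c);f=(X[...,2]>.004)&(X[...,2]<.0125)
k,l,s,_=cv2.connectedComponentsWithStats(f.astype(np.uint8))
for j in range(1,k):
  if s[j,4]>300:
    q=X[l==j];print(s[j,4],cv2.minEnclosingCircle(q[:,:2].astype(np.float32)),np.median(q[:,2]))
t=vision.camera('top');X=cloud(t)
p=X[(np.hypot(X[...,0]-.61,X[...,1]+.15)<.045)&(X[...,2]>.16)&(X[...,2]<.235)];print(len(p))
"
```

```text
31607 [ 0.611 -0.15 ] 0.0551 0.2153 tcp [ 0.611  -0.1494  0.3399] dx,dy units [-0.001 -0.016]
695 ((0.528288722038269, -0.28749701380729675), 0.07754886150360107) 0.008289825644153126
1931 ((0.607743501663208, -0.1493222564458847), 0.037005312740802765) 0.008211190813432648
458 ((0.7441478967666626, -0.4030970633029938), 0.03976624459028244) 0.0074774453647770195
0
```

View pics/w9.png

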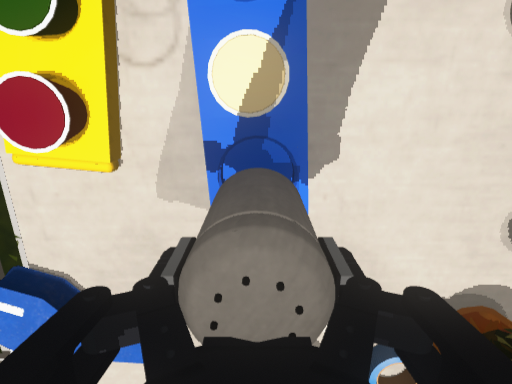

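Shaker held over the wide pocket (rim arc at 258,160); the cups in the boards look seated.

Emit:
arm_command --commands "0.025 0 0.8 0 0 0 1; 0 0 0.7 0 0 0 1; 0 0 0.4 0 0 0 1; 0 0 0.3 0 0 0 1; 0 0 0.2 0 0 0 1; 0 0 0.1 0 0 0 1; 0 0 0 0 0 0 1; 0 0 0 0 0 0 1"

```text
time: 37.05
tool_pos: [0.6102, -0.1494, 0.2405]
tool_rot: [0.001, -0.001, 1.0, -0.0]
wrist_force: [0.2, 0.1, -1.3]
grip_width: 0.0618
grip_force: 66.2
```

Emit:
arm_command --commands "0 0 0.06 0 0 0 1; 0 0 0 0 0 0 1; 0 0 0 0 0 0 -1; 0 0 0 0 0 0 -1; 0 0 0 0 0 0 -1; 0 0 0 0 0 0 -1; 0 0 -0.8 0 0 0 -1; 0 0 -0.8 0 0 0 -1"

```text
time: 38.05
tool_pos: [0.6098, -0.1494, 0.3019]
tool_rot: [-0.001, -0.001, 1.0, 0.0]
wrist_force: [0.3, 0.0, -0.0]
grip_width: 0.0852
grip_force: 0.0
```

Emit:
arm_command --commands "0 0 -0.8 0 0 0 -1; 0 0 -0.8 0 0 0 -1; 0.6 0 -0.4 0 0 0 -1; 0.8 0.8 0 0 0 0 -1; 0.8 0.8 0 0 0 0 -1; 0.8 0.8 0 0 0 0 -1; 0 0 0 0 0 0 -1; 0 0 0 0 0 0 -1"

```text
time: 39.05
tool_pos: [0.4902, -0.0539, 0.3819]
tool_rot: [0.001, -0.001, 1.0, -0.0]
wrist_force: [-0.0, -0.4, -0.5]
grip_width: 0.0855
grip_force: 0.0
```

```bash
python3 - <<'E'
from look import *
lid((.61,-.15),.105,.13)
t=vision.camera("top");cv2.imwrite("pics/top9.png",t["img"][:,:,::-1]);P=cloud(t)
for n,a,lo,hi in (("shaker",(.61,-.15),.1,.135),("cream",(.5175,-.156),.045,.07),("orange",(.4245,-.161),.045,.07),("beet",(.5475,-.34),.045,.07),("green",(.4555,-.332),.045,.07),("roll",(.4507,.1156),.045,.06),("weight",(.593,.249),.055,.07)):
    p=P[(np.hypot(P[...,0]-a[0],P[...,1]-a[1])<.045)&(P[...,2]>lo)&(P[...,2]<hi)]
    if len(p): print(n,np.round(cv2.minEnclosingCircle(p[:,:2].astype(np.float32))[0],4),p[:,2].mean().round(4),len(p))
E
```

```text
1305 [ 0.6084 -0.1407] 0.0273 0.114 tcp [ 0.4904 -0.0543  0.3818] dx,dy units [-2.949 -2.16 ]
shaker [ 0.6061 -0.1595] 0.1132 150
cream [ 0.5162 -0.1597] 0.0533 251
orange [ 0.4243 -0.1628] 0.0534 310
beet [ 0.5467 -0.3401] 0.0533 434
green [ 0.4554 -0.3321] 0.0533 448
roll [0.4511 0.1161] 0.0497 389
weight [0.5938 0.2493] 0.0596 36
```

View pics/top9.png

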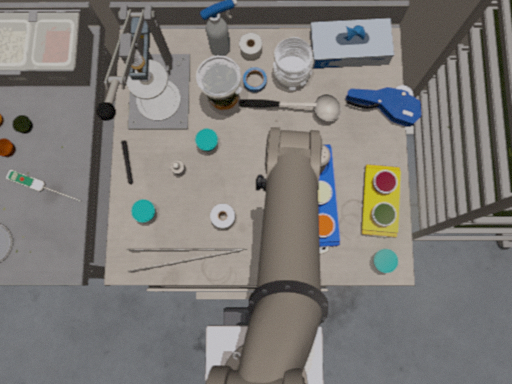

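The top view shows all four cups and the shaker in their pockets. The shaker and blue-board cups are partly hidden by the arm. Lid heights are 8 mm up on the table values, so everything is fully down. The roll and weight have not moved.

```bash
python3 -c "
from bench import workorder; print(workorder.sign_off())"
```

```text
the job is handed in; nothing more can be done
None
```

Both kits are made up and the job is handed in at about 39 s on the robot's clock: orange cup, cream cup and shaker are in the blue board, and dark green and purple-red cups are in the yellow. In the last camera check all five lids were at seated height (the arm partly hid the blue board), and the label roll and check weight had not moved; sign-off returned no verdict.

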